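# Dead battery through the self-closing flap

### The arm

A 7-joint arm with a two-finger parallel gripper is mounted at the origin on the work surface. World frame = base frame: x ahead of the robot, y to its left, z up, the work surface at z = 0. Lengths are in mm, angles in rad, forces in N, time in s.
With the tool pointing down it reaches from about 400 to 875 mm from the base axis. Payload 4.4 kg.
Tool frame: the origin (TCP) lies at the very end of the fingers, on their centre line; the grasp point (between the pads) lies 19 mm behind it; y points along the fingers, x is the direction in which the jaws open and shut, and the axes are right-handed (so a half turn about y gives the same grasp; the last joint's range is limited). The gripper opens to 85 mm and grips with 20 to 120 N. Pads are 22 mm wide; open, the fingers measure 114 mm over their backs; the gripper's body (76 mm by 85 mm) begins 54 mm behind the grasp point. The pads swing forward as they close: fully open they stand 13 mm farther back than shut.
Start: joints at [-1.349, 0.628, 0.038, 1.517, -0.027, 0.996, -0.02], TCP at [184.474, 623.287, 231.313] pointing down, gripper open.
Joint ranges: [-3.06, 3.06], [-0.37, 2.12], [-1.25, 1.32], [0.18, 2.47], [-1.1, 4.24], [0.23, 1.98], [-2.94, 2.94]. Speed limits (rad/s): [2.57, 2.57, 3.14, 3.14, 3.14, 3.14, 3.14].

### API

Orientations are given as [roll, pitch, yaw] about the fixed x, y, z axes, in that order (R = Rz(yaw) Ry(pitch) Rx(roll)).
In Python, from cell import readout, eyes, finish_job gives the robot as it stands. The module is installed in compiled form; this text tells all that it offers.
- The arm moves only by the tool apply_moves, never from a script. Its argument "commands" is a list that holds one entry, the list of rows, each a list of 6 numbers: the shift along the tool's x, y, z in units of 0.04 m (1.0 is 0.04 m), then the turn, a rotation vector about the tool's x, y, z in units of 5 degrees (1.0 is 5 degrees). A call has 1 to 8 rows; each row shifts and turns the pose as measured when the row begins, along the tool's axes as they then stand; what a row does not reach is not made up. A row lasts 1/12 s, in which the tool goes at most 41.7 mm and 7.16 degrees, less where a joint would pass 70% of its speed; a pose out of reach is approached as far as the arm can. A call with a number of a shift or a turn outside -1 to 1 is refused whole. A call with a gripper value outside its range is refused whole. "claw" is the finger opening in mm, from 0 to 85.4, set as the call begins (left out, the last holds). The fingers move at their own pace and stop on an object; the grip force is fixed at half the most. Time passes only in rows, so rows that do not move let the fingers close. It gives the time, the measured TCP pose, the force and the opening at its end, in the units of the state.
- readout.read_state(): the state, without advancing time (a new reading comes with each control period).
- eyes.get_image(name): name is "scene" or "top" or "wrist"; returns a dict with "image" (384x512x3 uint8, red, green, blue), "mtx" (3x3 intrinsics, pixels), "rvec" (rotation vector, rad) and "tvec" (3), from world to camera coordinates, as OpenCV has them. Camera axes: x right, y down, z forward; pixel columns grow to the right and rows downward; lengths in mm; the calibration is good to about 2 mm. The wrist camera is an equidistant fisheye: a pixel r from the principal point sees the ray r / f radians off the axis. A picture is of the moment at which its call begins. There is no depth.
- finish_job(): hands the job in, once; it reports no verdict.
The state is a dict: "clock": time; "qpos": joint angles; "qd": joint speeds; "tau": joint torques, N m; "eef_pos": TCP position; "tool_rot": TCP orientation; "force": force on the tool from outside, world axes, zero at the start; "torque": the same for the moment, N m; "width": finger opening in mm.
Only numpy, scipy, OpenCV 4.12 (cv2) and the standard library are available. Lean on these libraries where they do the work, as an engineer would, in place of code of your own. Each camera call takes 0.05 s, during which the arm holds its last target. There are 200 camera calls.

### The job

Put the dead block battery lying on the deck of the spent-battery box into that box: with one fingertip push the self-closing flap down and hold it open, and with the other finger push the battery along the deck and over its lip, keeping the flap held until the battery has dropped in. Only push: do not lift or carry the battery. Then take the fingers away so that the flap shuts by itself, and leave the other things on the ledge where they are.

Things in the scene. Friction and masses are not known exactly. Their poses are not given: they have to be found in the camera images.
- box: Spent-battery box, fixed, 232 x 144 mm, up to 148 mm tall. Origin on the ledge, under the lip of its deck, mid-channel. x = direction the battery is pushed, y across towards the flap's hinge, z up; 'box' numbers below are in this frame, in mm. Walls: near end x -131, 126 high; hinge side y 79 to 83, 148 high; far end x 98, 122 high (137 by the hinge); other side y -61. Hollow, floor at z 5.
- deck_lip (a point): Middle of the deck's lip, on the deck's top (box 0, 0, 110), axes as the box. The flat deck runs back from here to box x -131. Two guides on it, 4 mm thick and 18 high, leave a 48 mm wide channel, y -24 to 24, and end at the lip. Beyond the lip is the opening, x 0 to 98, y -39 to 79, roofed by the flap.
- flap_hinge (a point): Point on the flap's hinge line beside the lip (box 0, 77, 146), axes as the box; the line runs along box x. Shut, the flap slopes down from it towards -y at 0.32 rad below level, to its free edge at box y -28, z 111. It is L-shaped: 111 mm wide over the opening (x 0 to 96), and a 42 mm wide strip of the same plane runs back beside the deck, outside the guide, to x -128.
- press_spot (a point): A good line to press the flap: this point (box -50, 54, 138) is on top of the shut flap's strip, 23 mm from the hinge line, axes as the box. A fingertip pressed straight down here to just above deck height (z 115) holds the flap 0.5 to 0.7 rad open, and may slide along box x from -115 to 80 (tip centre) without changing the angle. A tip must stay clear of the guide at y 24 to 28.
- flap (a joint): Self-closing flap of 3 mm grey plastic: 0 = shut, grows as it swings DOWN into the box, to 1.15 rad at most. A 20 mm skirt under its edge at the lip bars the channel while shut; pushing the battery against it does not open it. Over 0.4 rad open the battery can pass; 0.5 and more is best. A spring shuts it: near the press spot it takes 2 to 5 N, and when open pushes the finger mostly sideways, away from the hinge.
- battery_center (a point): Centre of the dead block battery, 36 x 24 x 15 mm (its own x, y, z), about 40 g, loose, black with a steel end, lying flat on the deck in the channel, its top 15 mm above the deck, its length across the channel give or take 0.6 rad. It drops in once its centre is past the lip.
- tester: yellow voltage tester pen lying on the ledge beside the box, 130 x 13 x 13 mm; bystander, origin on its underside
- tray: aluminium key ring tray behind the box, 90 x 130 x 18 mm; bystander, origin on its underside
- lantern: blue plastic lantern, 84 mm across, 145 mm tall; bystander, origin on its underside
- dish: small white ceramic dish, 96 mm across, 28 mm tall; bystander, origin on its underside
- jar: glass jar, 64 mm across, 85 mm tall; bystander, origin on its underside
- key: brass key lying in the tray, 55 x 24 x 3 mm; bystander, origin on its underside
- driver: screwdriver lying on the ledge; bystander, origin on its underside

How it is judged (in metres and radians):
On the way, in this order (a step that is already met when the one before it is completed fails the run):
1. a finger holds the flap open while the battery is still on the deck (value of joint flap above 0.35 rad and contact force between the fingers and flap above 0.2 N and x of battery_center in the frame of box below -0.003 m and z of battery_center in the frame of box above 0.11 m), for 0.2 s.
2. the battery has dropped in through the opening while a finger still holds the flap open (value of joint flap above 0.35 rad and contact force between the fingers and flap above 0.2 N and z of battery_center in the frame of box below 0.09 m and x of battery_center in the frame of box between -0.128 and 0.098 m and y of battery_center in the frame of box between -0.057 and 0.079 m), for 0.1 s.
At the end, for the whole second after the job is handed in: The battery lies at rest inside the box, its centre lower than 60 mm above the ledge and within the box's walls, and the flap has shut (within 0.06 rad) (z of battery_center in the frame of box below 0.06 m and x of battery_center in the frame of box between -0.128 and 0.098 m and y of battery_center in the frame of box between -0.057 and 0.079 m and value of joint flap below 0.06 rad and linear speed of battery below 0.02 m/s); the robot touches nothing.
It fails at once if the battery is lifted (centre more than about 22 mm above where it lay) (z of battery_center in the frame of box above 0.141 m).
It fails at once if the battery is pushed off the box onto the ledge (x of battery_center in the frame of box below -0.14 m or y of battery_center in the frame of box below -0.066 m or y of battery_center in the frame of box above 0.088 m or x of battery_center in the frame of box above 0.106 m).
It fails at once if a bystander is moved more than 30 mm (distance of any of tester, tray, lantern, dish, jar, key, driver from where it was at the start of the episode above 0.03 m).
It also fails if it takes over 40 s, if anything falls off the work surface, if the arm or the gripper's body presses on something with over 40 N, if the wrist force passes 120 N, or if a joint passes its speed limit or range.

## Working session

There is one attempt and no reset: what is moved stays moved. The work goes in short steps, Python scripts to look and compute and a tool call to move; the robot and the scene stay as the last step left them, time stands still between calls to the robot, and variables do not carry over. Pictures are saved under pics/ and viewed, about 8 in all and at most 12, crops included, and the job is handed in when it is done.

Besides the shell and the picture viewer there is one more tool, called as a command line: name --argument value ..., lists and objects as JSON in quotes. apply_moves: Moves the arm, as the interface text tells. Shifts and turns lie within -1 to 1; 1 stands for 0.04 m of shift or 5 degrees of turn. Its arguments: {"type":"object","properties":{"commands":{"type":"array"},"claw":{"type":"number"}},"required":["commands"]}

```bash
mkdir -p pics; cat > h.py <<'E'
import numpy as np, cv2
from cell import readout, eyes
def shot(n,f,crop=None,s=1):
    d=eyes.get_image(n); im=d['image'][:,:,::-1]
    np.savez('pics/'+f+'.npz',**d)
    if crop: x0,y0,x1,y1=crop; im=im[y0:y1,x0:x1]
    cv2.imwrite('pics/'+f+'.png',cv2.resize(im,None,fx=s,fy=s,interpolation=cv2.INTER_CUBIC)); return d
E
python3 - <<'E'
from h import *
s=readout.read_state(); print({k:np.round(v,3) for k,v in s.items()})
for n in('scene','top'):
    d=shot(n,n+'0'); R=cv2.Rodrigues(d['rvec'])[0]; print(n,d['mtx'].tolist(),(-R.T@np.ravel(d['tvec'])).round(),R[2].round(2))
a=cv2.imread('pics/scene0.png');b=cv2.imread('pics/top0.png')
E
```

```text
{'clock': np.float64(0.0), 'qpos': array([-1.349,  0.629,  0.038,  1.518, -0.027,  0.996, -0.02 ]), 'qd': array([ 0.001,  0.   ,  0.001,  0.   , -0.   , -0.001, -0.   ]), 'tau': array([ 0.0000e+00, -5.6338e+01,  1.2260e+00, -1.9345e+01,  1.1000e-02,
        1.0000e-02,  0.0000e+00]), 'eef_pos': array([184.311, 622.656, 230.4  ]), 'tool_rot': array([-1.571,  0.002,  1.283]), 'force': array([ 0.994,  0.269, -0.649]), 'torque': array([-0.021,  0.057, -0.008]), 'width': np.float64(85.275)}
scene [[482.3693666869741, 0.0, 261.6166497885378], [0.0, 482.3693666869741, 197.08746011508296], [0.0, 0.0, 1.0]] [1334.  276. 1146.] [-0.57 -0.19 -0.8 ]
top [[480.96272039826704, 0.0, 256.19307945082596], [0.0, 480.96272039826704, 194.56780518721231], [0.0, 0.0, 1.0]] [ 318.   47. 1745.] [ 0.2  -0.   -0.98]
```

View pics/top0.png

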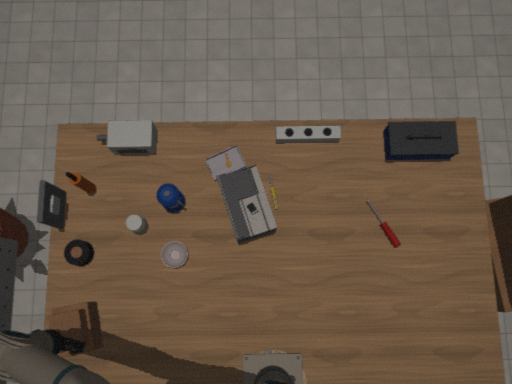

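View pics/scene0.png

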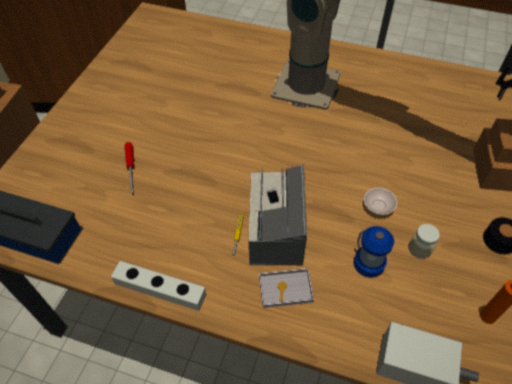

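Top: the box is at about (247,203) with the battery at (252,208). Scene: the box is at (277,215) with the battery at (273,197). The wide flap part is at the far end from the robot. I'll enlarge both.

```bash
python3 - <<'E'
import cv2,numpy as np
a=cv2.imread('pics/top0.png')[160:248,210:285];b=cv2.imread('pics/scene0.png')[160:270,240:315]
f=lambda i:cv2.resize(i,None,fx=5.3,fy=5.3,interpolation=cv2.INTER_CUBIC)
a,b=f(a),f(b);h=max(a.shape[0],b.shape[0]);a=cv2.copyMakeBorder(a,0,h-a.shape[0],0,0,0)
o=np.hstack([a,b]); print(o.shape); o=np.clip(o*1.4,0,255).astype('uint8'); cv2.imwrite('pics/c1.png',o)
E
```

```text
(583, 796, 3)
```

View pics/c1.png

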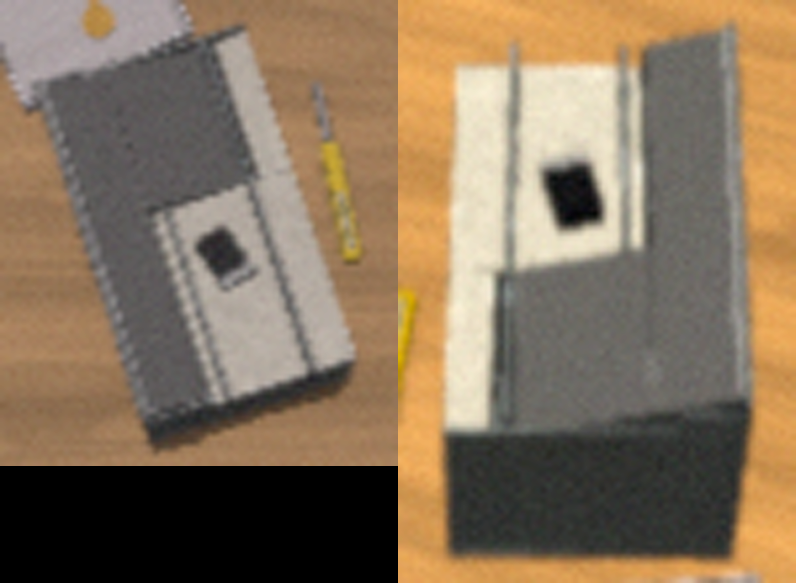

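```bash
cat > fit.py <<'E'
from h import *
from scipy.optimize import least_squares
def proj(d,P): return cv2.projectPoints(np.float64(P),d['rvec'],d['tvec'],d['mtx'],None)[0][:,0]
def box2w(p,P):
    c,s=np.cos(p[2]),np.sin(p[2]); P=np.atleast_2d(np.float64(P))
    return np.c_[p[0]+c*P[:,0]-s*P[:,1],p[1]+s*P[:,0]+c*P[:,1],P[:,2]]
def ray(d,uv,z):
    R=cv2.Rodrigues(d['rvec'])[0];o=-R.T@np.ravel(d['tvec']);v=R.T@np.linalg.inv(d['mtx'])@[*uv,1]
    return o+v*(z-o[2])/v[2]
E
python3 - <<'E'
from fit import *
T=np.load('pics/top0.npz');S=np.load('pics/scene0.npz')
m=[(0,-28,111),(0,37,133),(96,-28,111),(-128,37,133),(-128,77,146),(96,77,146)]
t=np.array([(250,182),(152,210),(207,45),(213,402),(148,415),(48,88)])/5.3+[210,160]-.4
s=(np.array([(497,272),(643,245),(497,425),(643,45),(730,28),(745,400)])-[398,0])/5.3+[240,160]-.4
def res(p):
    W=box2w(p,m); return np.r_[(proj(T,W)-t).ravel(),(proj(S,W)-s).ravel()]
r=least_squares(res,[650,80,.25],x_scale=[100,100,1],loss='soft_l1');p=r.x
print(p,res(p).reshape(-1,2).round(1).tolist()); np.save('box.npy',p)
def w2b(w): d=w[:2]-p[:2];c,s_=np.cos(p[2]),np.sin(p[2]);return np.round([c*d[0]+s_*d[1],-s_*d[0]+c*d[1]],1)
tb=np.array([(195,238),(222,226),(257,270),(235,288)])/5.3+[210,160]-.4
sb=(np.array([(540,163),(580,155),(603,220),(560,228)])-[398,0])/5.3+[240,160]-.4
print([w2b(ray(T,u,125)).tolist() for u in tb],[w2b(ray(S,u,125)).tolist() for u in sb])
print('world y105 pts',box2w(p,[(-90,27,0),(0,0,0)]))
E
```

```text
[6.37135049e+02 6.95971418e+01 2.83144526e-01] [[-0.7, 0.5], [-0.4, -0.5], [-0.6, 0.6], [-0.9, -1.0], [-0.2, -0.4], [-0.2, -1.2], [1.8, -1.6], [-0.6, -0.6], [0.2, 0.9], [-0.2, -0.8], [-1.7, -0.3], [-3.7, -0.5]]
[[-26.5, 14.9], [-24.1, -4.1], [-58.3, -17.1], [-65.3, -0.2]] [[-52.5, -13.2], [-58.4, 6.8], [-18.3, 19.1], [-12.6, -2.0]]
world y105 pts [[543.17553605  70.37817648   0.        ]
 [637.13504853  69.59714179   0.        ]]
```

```bash
cat > plan.py <<'E'
from fit import *
from scipy.spatial.transform import Rotation as Ro
def plan(bxyz,n,p=None,yaw=None):
    p=np.load('box.npy') if p is None else p
    s=readout.read_state(); R0=Ro.from_euler('xyz',s['tool_rot']); x0=np.array(s['eef_pos'])
    Rt=Ro.from_euler('xyz',[-np.pi/2,0,(p[2] if yaw is None else yaw)+np.pi/2]); xt=box2w(p,bxyz)[0]
    rv=(R0.inv()*Rt).as_rotvec(); D=(xt-x0)/n
    print('dist',np.linalg.norm(xt-x0).round(1),'clock',s['clock'],'F',s['force'].round(1),'w',s['width'])
    for k in range(n):
        R=R0*Ro.from_rotvec(rv*k/n); print(np.r_[R.inv().apply(D)/40,np.degrees(rv/n)/5].round(2).tolist())
def tobox(w):
    p=np.load('box.npy');d=np.array(w[:2])-p[:2];c,s=np.cos(p[2]),np.sin(p[2]);return np.round([c*d[0]+s*d[1],-s*d[0]+c*d[1],w[2]],1)
E
python3 -c "
from plan import *
plan((-98,27,230),18)"
```

```text
dist 656.4 clock 0.1 F [-0.5  0.1 -1.3] w 85.32923805499398
[-0.6, 0.0, -0.69, -0.0, -0.36, -0.0]
[-0.62, 0.0, -0.67, -0.0, -0.36, -0.0]
[-0.64, 0.0, -0.65, -0.0, -0.36, -0.0]
[-0.66, 0.0, -0.63, -0.0, -0.36, -0.0]
[-0.68, 0.0, -0.6, -0.0, -0.36, -0.0]
[-0.7, 0.0, -0.58, -0.0, -0.36, -0.0]
[-0.72, 0.0, -0.56, -0.0, -0.36, -0.0]
[-0.74, 0.0, -0.54, -0.0, -0.36, -0.0]
[-0.75, 0.0, -0.51, -0.0, -0.36, -0.0]
[-0.77, 0.0, -0.49, -0.0, -0.36, -0.0]
[-0.78, 0.0, -0.46, -0.0, -0.36, -0.0]
[-0.8, 0.0, -0.44, -0.0, -0.36, -0.0]
[-0.81, 0.0, -0.41, -0.0, -0.36, -0.0]
[-0.82, 0.0, -0.39, -0.0, -0.36, -0.0]
[-0.84, 0.0, -0.36, -0.0, -0.36, -0.0]
[-0.85, 0.0, -0.34, -0.0, -0.36, -0.0]
[-0.86, 0.0, -0.31, -0.0, -0.36, -0.0]
[-0.87, 0.0, -0.28, -0.0, -0.36, -0.0]
```

apply_moves --commands '[[[-0.6,0,-0.69,0,-0.36,0],[-0.62,0,-0.67,0,-0.36,0],[-0.64,0,-0.65,0,-0.36,0],[-0.66,0,-0.63,0,-0.36,0],[-0.68,0,-0.6,0,-0.36,0],[-0.7,0,-0.58,0,-0.36,0],[-0.72,0,-0.56,0,-0.36,0],[-0.74,0,-0.54,0,-0.36,0]]]' --claw 40

```text
clock: 0.77
eef_pos: [338.4, 375.2, 224.9]
tool_rot: [-1.563, 0.001, 1.565]
force: [0.1, -0.6, 0.3]
width: 39.9
```

```bash
python3 -c "
from plan import *
plan((-98,27,230),12)"
```

```text
dist 364.9 clock 0.7667 F [ 0.1 -0.6  0.3] w 39.93217493620268
[-0.64, -0.01, -0.41, -0.01, -0.28, 0.0]
[-0.65, -0.01, -0.4, -0.01, -0.28, 0.0]
[-0.66, -0.01, -0.38, -0.01, -0.28, 0.0]
[-0.67, -0.01, -0.37, -0.01, -0.28, 0.0]
[-0.67, -0.01, -0.35, -0.01, -0.28, 0.0]
[-0.68, -0.01, -0.33, -0.01, -0.28, 0.0]
[-0.69, -0.01, -0.32, -0.01, -0.28, 0.0]
[-0.7, -0.01, -0.3, -0.01, -0.28, 0.0]
[-0.7, -0.01, -0.28, -0.01, -0.28, 0.0]
[-0.71, -0.01, -0.27, -0.01, -0.28, 0.0]
[-0.72, -0.01, -0.25, -0.01, -0.28, 0.0]
[-0.72, -0.01, -0.23, -0.01, -0.28, 0.0]
```

apply_moves --commands '[[[-0.64,-0.02,-0.41,-0.02,-0.28,0],[-0.65,-0.02,-0.4,-0.01,-0.28,0],[-0.66,-0.02,-0.38,-0.01,-0.28,0],[-0.67,-0.02,-0.37,-0.01,-0.28,0],[-0.67,-0.02,-0.35,-0.01,-0.28,0],[-0.68,-0.02,-0.33,-0.01,-0.28,0],[-0.69,-0.02,-0.32,-0.01,-0.28,0],[-0.7,-0.02,-0.3,-0.01,-0.28,0]]]'

```text
clock: 1.43
eef_pos: [474.7, 155.8, 229.8]
tool_rot: [-1.567, 0.004, 1.769]
force: [0.2, -0.4, 0.8]
width: 40.1
```

```bash
python3 -c "
from plan import *
plan((-98,27,230),6)"
```

```text
dist 106.7 clock 1.4333 F [ 0.2 -0.4  0.8] w 40.071856897507026
[-0.41, 0.0, -0.18, -0.01, -0.16, -0.01]
[-0.41, -0.0, -0.17, -0.01, -0.16, -0.01]
[-0.41, -0.0, -0.16, -0.01, -0.16, -0.01]
[-0.42, -0.0, -0.16, -0.01, -0.16, -0.01]
[-0.42, -0.0, -0.15, -0.01, -0.16, -0.01]
[-0.42, -0.0, -0.15, -0.01, -0.16, -0.01]
```

apply_moves --commands '[[[-0.41,0,-0.18,-0.02,-0.17,-0.02],[-0.41,0,-0.17,-0.01,-0.17,-0.01],[-0.42,0,-0.16,-0.01,-0.17,-0.01],[-0.42,0,-0.16,-0.01,-0.17,-0.01],[-0.42,0,-0.15,-0.01,-0.17,-0.01],[-0.42,0,-0.15,-0.01,-0.17,-0.01],[0,0,0,0,0,0]]]'

```text
clock: 2.02
eef_pos: [540.1, 52.7, 228.1]
tool_rot: [-1.57, 0.002, 1.85]
force: [0.3, -0.9, -0.3]
width: 39.9
```

```bash
python3 -c "
from plan import *
plan((-98,27,230),1)
d=shot('wrist','w1',s=1.5); print(d['mtx'],d['tvec'],d['rvec'])"
```

```text
dist 16.2 clock 2.0167 F [ 0.3 -0.9 -0.3] w 39.86533701940893
[0.4, -0.05, 0.0, -0.01, -0.04, -0.02]
[[297.31863964   0.         248.82999955]
 [  0.         297.31863964 193.57418113]
 [  0.           0.           1.        ]] [  99.17397245 -545.18532386  205.67189755] [-1.75438701 -2.32928856 -0.38675548]
```

View pics/w1.png

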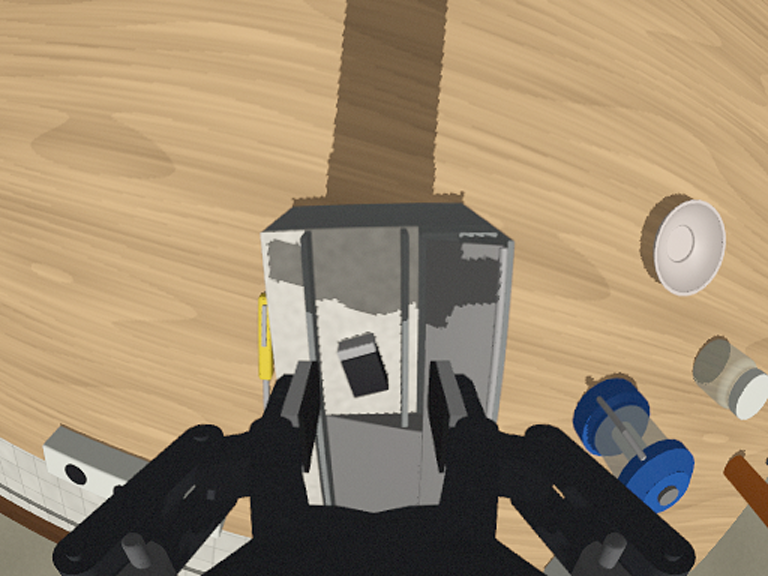

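Wrist view: guides' near ends are at about (307,232) and (404,229), the lip at y≈414, and the battery at (362,366) with its steel end toward the near end. Refitting with these.

```bash
cat >> fit.py <<'E'
def fproj(d,P):
    R=cv2.Rodrigues(d['rvec'])[0];q=np.atleast_2d(P)@R.T+np.ravel(d['tvec'])
    return cv2.fisheye.distortPoints((q[:,:2]/q[:,2:])[None],d['mtx'],np.zeros(4))[0]
def fray(d,uv,z):
    n=cv2.fisheye.undistortPoints(np.float64([[uv]]),d['mtx'],np.zeros(4))[0,0]
    R=cv2.Rodrigues(d['rvec'])[0];o=-R.T@np.ravel(d['tvec']);v=R.T@[*n,1];return o+v*(z-o[2])/v[2]
E
python3 - <<'E'
from plan import *
W=np.load('pics/w1.npz');R=cv2.Rodrigues(W['rvec'])[0]
print('cam box',tobox(-R.T@np.ravel(W['tvec'])), 'tcp', tobox(readout.read_state()['eef_pos']))
for n,u,z in [('g- near',(307,232),128),('g+ near',(404,229),128),('lip-',(327,414),110),('lip+',(403,414),110),('g+ end',(404,427),128),('deck corner',(262,233),110),('strip near',(422,233),133),('hingewall',(513,238),148),('skirtc',(420,430),133),
 ('b1',(338,350),125),('b2',(373,333),125),('b3',(388,387),125),('b4',(355,397),125),('b1s',(341,357),125),('fL',(305,472),228),('fLo',(283,418),228),('fLtop',(300,362),228),('fR',(442,472),228),('fRt',(440,362),228)]:
    print(n,tobox(fray(W,np.array(u)/1.5-.17,z)))
E
```

```text
cam box [-182.7   11.1  371.7] tcp [-98.6  13.  228. ]
g- near [-133.9  -26.9  128. ]
g+ near [-135.2   27.3  128. ]
lip- [ -0.5 -23.1 110. ]
lip+ [ -0.6  30.7 110. ]
g+ end [ -2.4  30.3 128. ]
deck corner [-130.2  -57.7  110. ]
strip near [-134.    36.9  133. ]
hingewall [-135.1   84.2  148. ]
skirtc [ -3.3  40.6 133. ]
b1 [-59.3 -11.8 125. ]
b2 [-70.8   9.8 125. ]
b3 [-32.5  19.3 125. ]
b4 [-24.8  -2.1 125. ]
b1s [-54.4 -10.1 125. ]
fL [-51.4 -19.  228. ]
fLo [-80.1 -25.5 228. ]
fLtop [-105.7  -16.5  228. ]
fR [-51.3  39.6 228. ]
fRt [-105.6   34.9  228. ]
```

```bash
python3 - <<'E'
from plan import *
p=np.load('box.npy'); q=box2w(p,[(-1.5,2.5,0)])[0]; p=np.array([q[0],q[1],p[2]+.014]); np.save('box.npy',p)
plan((-100,28,165),4)
E
```

```text
dist 65.1 clock 2.0667 F [ 0.3  0.2 -0.7] w 40.11648773081275
[0.1, 0.39, 0.02, -0.01, -0.05, -0.0]
[0.1, 0.39, 0.02, -0.01, -0.05, -0.0]
[0.1, 0.39, 0.02, -0.01, -0.05, -0.0]
[0.1, 0.39, 0.02, -0.01, -0.05, -0.0]
```

apply_moves --commands '[[[0.1,0.39,0.02,-0.01,-0.05,0],[0.1,0.39,0.02,-0.01,-0.05,0],[0.1,0.39,0.02,-0.01,-0.05,0],[0.1,0.39,0.02,-0.01,-0.05,0],[0,0,0,0,0,0]]]'

```text
clock: 2.48
eef_pos: [528.5, 74.2, 163.7]
tool_rot: [-1.572, -0.003, 1.87]
force: [-0.8, 0.3, -0.1]
width: 39.9
```

```bash
python3 - <<'E'
from plan import *
s=readout.read_state(); print(tobox(s['eef_pos']))
plan((-100,28,120),6)
shot('wrist','w2',(130,120,390,384),2.2)
E
```

```text
[-101.1   33.7  163.7]
dist 44.1 clock 2.4833 F [-0.8  0.3 -0.1] w 39.872928828816455
[-0.02, 0.18, -0.0, 0.0, 0.0, 0.01]
[-0.02, 0.18, -0.0, 0.0, 0.0, 0.01]
[-0.02, 0.18, -0.0, 0.0, 0.0, 0.01]
[-0.02, 0.18, -0.0, 0.0, 0.0, 0.01]
[-0.02, 0.18, -0.0, 0.0, 0.0, 0.01]
[-0.02, 0.18, -0.0, 0.0, 0.0, 0.01]
```

View pics/w2.png

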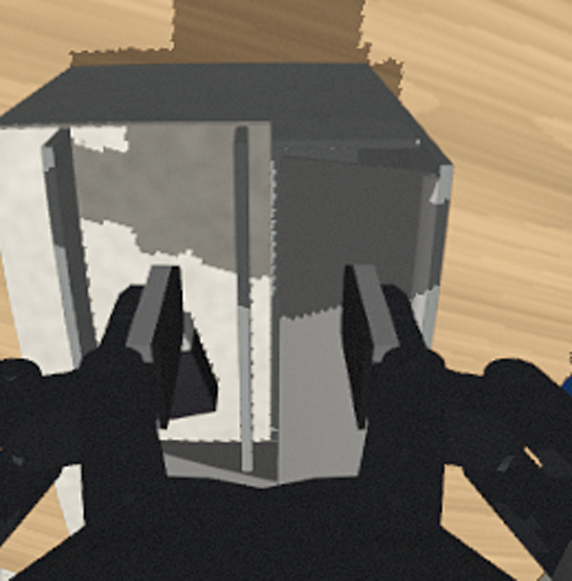

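Tips at crop cols ~166 and ~358 straddle the +y guide (col 245); the battery lies ahead of the left tip at (200,385). Shifting a little toward −y, then descending.

apply_moves --commands '[[[-0.14,0.05,0,0,0,0],[0,0.2,0,0,0,0],[0,0.2,0,0,0,0],[0,0.2,0,0,0,0],[0,0.2,0,0,0,0],[0,0.1,0,0,0,0],[0,0,0,0,0,0]]]'

```text
clock: 3.12
eef_pos: [534.4, 69.7, 127.2]
tool_rot: [-1.582, -0.002, 1.87]
force: [0.2, -0.4, 3.0]
width: 40.0
```

```bash
python3 - <<'E'
from plan import *
s=readout.read_state(); print(tobox(s['eef_pos']))
plan((-100,28,115),1)
shot('wrist','w3',(130,120,390,384),2.2)
E
```

```text
[-96.7  27.7 127.2]
dist 12.6 clock 3.1167 F [ 0.2 -0.4  3. ] w 40.016521370352876
[0.01, 0.3, 0.08, 0.13, 0.02, 0.03]
```

View pics/w3.png

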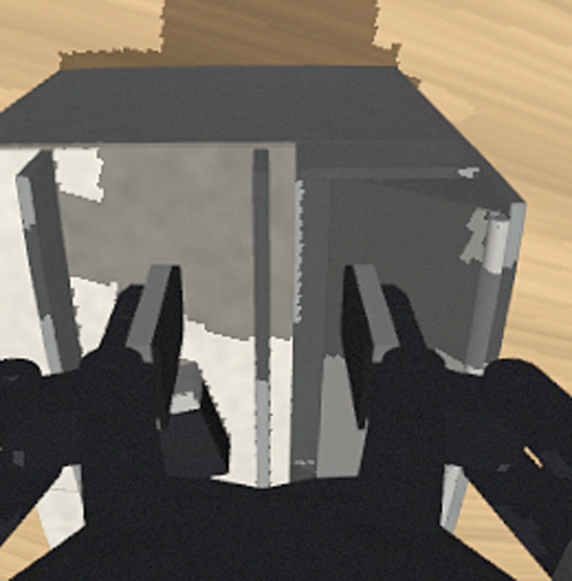

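The flap is opening under the right tip (3 N); the battery's steel end is at (185,385), in front of the left tip. Going on down.

apply_moves --commands '[[[0,0.12,0.08,0.1,0.02,0],[0,0.12,0,0,0,0],[0,0.06,0,0,0,0],[0,0,0,0,0,0]]]'

```text
clock: 3.5
eef_pos: [532.9, 68.2, 115.5]
tool_rot: [-1.576, -0.001, 1.867]
force: [0.2, -1.1, 3.6]
width: 40.0
```

```bash
python3 - <<'E'
from plan import *
s=readout.read_state(); print(tobox(s['eef_pos']))
plan((-60,28,115),4)
shot('scene','s4',(225,130,325,285),3.8)
E
```

```text
[-98.6  26.7 115.5]
dist 38.6 clock 3.5 F [ 0.2 -1.1  3.6] w 40.03218479941402
[0.01, 0.0, -0.24, 0.01, -0.0, 0.0]
[0.01, 0.0, -0.24, 0.01, -0.0, 0.0]
[0.01, 0.0, -0.24, 0.01, -0.0, 0.0]
[0.01, 0.0, -0.24, 0.01, -0.0, 0.0]
```

View pics/s4.png

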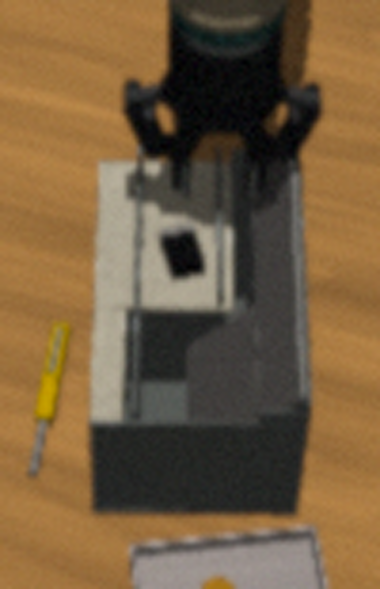

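The flap is well open (its edge is at about col 190, exposing the opening at (165,350)), and the left tip (178,185) is in line with the battery (183,253). Pushing.

apply_moves --commands '[[[0.02,0,-0.2,0,0,0],[0.01,0,-0.2,0,0,0],[0.01,0,-0.2,0,0,0],[0.01,0,-0.2,0,0,0],[0,0,-0.2,0,0,0],[0,0,0,0,0,0]]]'

```text
clock: 4.05
eef_pos: [571.6, 80.1, 114.7]
tool_rot: [-1.568, 0.001, 1.866]
force: [0.7, -2.1, 1.1]
width: 39.9
```

```bash
python3 - <<'E'
from plan import *
s=readout.read_state(); print(tobox(s['eef_pos']))
plan((-30,28,115),4)
shot('scene','s5',(225,130,325,285),3.8)
E
```

```text
[-58.1  26.7 114.7]
dist 28.1 clock 4.05 F [ 0.7 -2.1  1.1] w 39.90743370654341
[0.01, -0.0, -0.18, -0.01, -0.01, -0.0]
[0.01, -0.0, -0.18, -0.01, -0.01, -0.0]
[0.01, -0.0, -0.18, -0.01, -0.01, -0.0]
[0.01, -0.0, -0.18, -0.01, -0.01, -0.0]
```

View pics/s5.png

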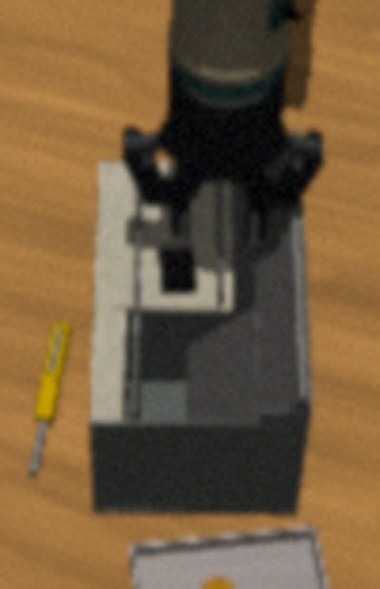

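The battery has moved up to row 270 and squared up against the tip, and the flap is still open. Continuing.

apply_moves --commands '[[[0.01,0,-0.2,0,0,0],[0.01,0,-0.2,0,0,0],[0.01,0,-0.2,0,0,0],[0.01,0,-0.2,0,0,0],[0.01,0,-0.2,0,0,0],[0,0,-0.2,0,0,0],[0,0,0,0,0,0],[0,0,0,0,0,0]]]'

```text
clock: 4.77
eef_pos: [618.8, 96.3, 113.9]
tool_rot: [-1.564, 0.002, 1.866]
force: [-1.7, -3.0, 1.4]
width: 39.7
```

```bash
python3 - <<'E'
from plan import *
s=readout.read_state(); print(tobox(s['eef_pos']))
plan((0,28,115),4)
shot('scene','s6',(225,130,325,285),3.8)
E
```

```text
[ -8.2  28.4 113.9]
dist 8.3 clock 4.7667 F [-1.7 -3.   1.4] w 39.6977830648852
[-0.0, -0.01, -0.05, -0.02, -0.01, -0.0]
[-0.0, -0.01, -0.05, -0.02, -0.01, -0.0]
[-0.0, -0.01, -0.05, -0.02, -0.01, -0.0]
[-0.0, -0.01, -0.05, -0.02, -0.01, -0.0]
```

View pics/s6.png

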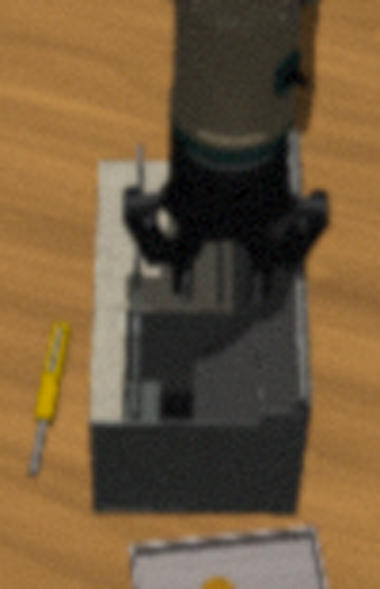

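The battery now shows as a dark block at (177,402), inside the opening. Checking that this pixel agrees with floor height.

```bash
python3 - <<'E'
from plan import *
d=eyes.get_image('scene')
for z in (12,20,60,90): print(tobox(ray(d,(225+177/3.8,130+402/3.8),z)))
E
```

```text
[20.   1.6 12. ]
[25.   1.5 20. ]
[50.   1.2 60. ]
[68.7  0.9 90. ]
```

apply_moves --commands '[[[0,0,0,0,0,0],[0,0,0,0,0,0],[0,0,0,0,0,0]]]'

```text
clock: 5.12
eef_pos: [619.0, 95.8, 114.3]
tool_rot: [-1.566, 0.002, 1.865]
force: [0.5, -1.8, 0.7]
width: 40.2
```

At floor height the block sits at box (20, 2), which is plausible. Withdrawing straight up.

apply_moves --commands '[[[0,-0.2,0,0,0,0],[0,-0.3,0,0,0,0],[0,-0.4,0,0,0,0],[0,-0.5,0,0,0,0],[0,-0.6,0,0,0,0],[0,-0.6,0,0,0,0],[0,-0.4,0,0,0,0],[0,0,0,0,0,0]]]'

```text
clock: 5.78
eef_pos: [618.7, 103.0, 245.2]
tool_rot: [-1.57, -0.006, 1.869]
force: [0.8, -0.0, 0.8]
width: 40.0
```

apply_moves --commands '[[[0,0,0.8,0,0,0],[0,0,0.8,0,0,0],[0,0,0.8,0,0,0],[0,0,0.4,0,0,0],[0,0,0,0,0,0],[0,0,0,0,0,0],[0,0,0,0,0,0]]]'

```text
clock: 6.37
eef_pos: [507.7, 75.4, 247.5]
tool_rot: [-1.58, -0.012, 1.875]
force: [0.8, -0.3, 0.0]
width: 39.8
```

```bash
python3 -c "
from h import *
shot('scene','s7',(200,130,330,285),3.8)"
```

```text
(no output)
```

View pics/s7.png

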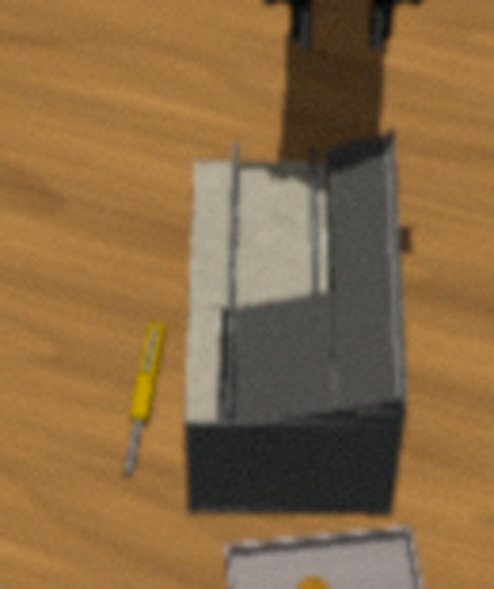

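The flap looks shut, as at the start, and the deck is empty. A small brownish patch at (405,238) is probably the gripper's shadow, so I'll move and recheck that pixel.

```bash
python3 -c "
from h import *
im=np.load('pics/s7.npz')['image'];print(im[190:196,303:311].tolist()[2], im[193,315])"
```

```text
[[99, 101, 94], [88, 86, 81], [75, 64, 49], [68, 51, 30], [96, 66, 36], [143, 100, 53], [163, 118, 63], [168, 122, 66]] [165 120  65]
```

apply_moves --commands '[[[0,-0.6,0.4,0,0,0],[0,-0.6,0.4,0,0,0],[0,-0.6,0,0,0,0],[0,0,0,0,0,0],[0,0,0,0,0,0],[0,0,0,0,0,0]]]'

```text
clock: 6.92
eef_pos: [482.7, 68.2, 320.6]
tool_rot: [-1.583, -0.014, 1.878]
force: [0.0, -1.2, 0.4]
width: 40.0
```

```bash
python3 -c "
from h import *
d=shot('scene','s8');im=d['image'];print(im[192,303:311].tolist());print(readout.read_state()['force'])
a=np.load('pics/scene0.npz')['image'];m=cv2.absdiff(a,im).max(2)>45
n,l,st,c=cv2.connectedComponentsWithStats(m.astype('uint8'));print([s.tolist() for s in st[1:] if s[4]>12])"
```

```text
[[99, 98, 94], [110, 100, 86], [148, 110, 72], [165, 121, 69], [172, 127, 71], [167, 120, 66], [164, 117, 61], [164, 117, 63]]
[ 0.04582706 -0.4886242  -0.15544667]
[[263, 0, 54, 172, 3510], [291, 0, 18, 10, 67], [333, 0, 8, 20, 83], [305, 25, 8, 7, 21], [302, 57, 7, 7, 24], [495, 67, 17, 33, 274], [321, 74, 155, 88, 3011], [497, 119, 15, 16, 195], [484, 128, 7, 16, 59], [305, 181, 3, 7, 19], [267, 190, 12, 14, 133]]
```

The patch went away with the arm, so it was a shadow. The only lasting change near the box is that the battery is gone from the deck, and the flap's pixels match the start.

```bash
python3 -c "
from cell import finish_job
print(finish_job())"
```

```text
the job is handed in; nothing more can be done
None
```

The dead battery is in the box and the flap has shut by itself. I handed the job in at about 7 s on the robot's clock, and no verdict came back.

**What I did:** I opened the fingers to 40 mm and lowered them over the box. One fingertip pressed the flap's strip down to about z 115, with 3 to 4 N on the tool. The other pushed the battery about 90 mm along the channel and over the lip. I held the flap until a picture showed the battery inside, then lifted straight up and moved away.

**Last checks:**
- **Battery:** before I lifted, it showed inside the opening. If it was on the floor, that puts it at about box (20, 2). One view gives no depth, so its height is inferred.
- **Flap and ledge:** compared with the start picture, the flap looks shut. The only lasting change I saw near the box was the battery gone from the deck, and I saw no sign of a bystander moved. The other differences in that picture I took to be the arm and its shadow.
- **Robot:** the tool was clear of everything, with the force reading near zero.

**Disagreements:**
- The first two cameras put the battery about 8 mm apart along the channel. The wrist view corrected the box pose by about 3 mm.
- The battery lay with its length mostly along the channel, not across it as described. This did not affect the push.
- I judged the flap's opening angle from pictures and tip height only; I did not measure it.

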